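# Load the sample warmer

### The arm

A 6-joint arm with a two-finger parallel gripper is mounted at the origin on the work surface. World frame = base frame: x ahead of the robot, y to its left, z up, the work surface at z = 0. Lengths are in mm, angles in rad, forces in N, time in s.
With the tool pointing down it reaches from about 350 to 975 mm from the base axis. Payload 7.1 kg.
Tool frame: the origin (TCP) lies between the finger pads; the fingertips stand 17 mm ahead of it and the grasp point (between the pads) lies 2 mm behind it (tip_reach is the y of the fingertips in the tool frame, in mm); y points along the fingers, x is the direction in which the jaws open and shut, and the axes are right-handed (so a half turn about y gives the same grasp; the last joint's range is limited). The gripper opens to 88 mm and grips with 3 to 60 N. Pads are 20 mm wide; open, the fingers measure 115 mm over their backs; the gripper's body (75 mm by 178 mm) begins 61 mm behind the grasp point.
Start: joints at [1.15, 0.423, 1.63, -0, 1.089, -0.019], TCP at [244.39, 575.22, 239.675] pointing down, gripper open.
Joint ranges: [-3, 3], [-0.9, 2.11], [0.09, 2.58], [-1.31, 4.45], [0.11, 2.69], [-2.54, 2.54]. Speed limits (rad/s): [2.39, 2.39, 3.01, 3.14, 3.14, 3.14].

### API

Orientations are given as a rotation vector (axis times angle).
In Python, from workcell import get_obs, get_image, camera_model, close_job, silhouettes, tip_of, tip_reach gives the robot as it stands. The module is installed in compiled form; this text tells all that it offers.
- The arm moves only by the tool arm_command, never from a script. Its argument "targets" is a list of rows, each a list of 4 numbers: the shift along the tool's x, y, z in mm, then the turn about the tool's y in rad. A call has 1 to 20 rows; each row shifts and turns the commanded pose from where the row before left it, along the tool's axes as they then stand; what a row does not reach is not made up. A row lasts 1/12 s, in which the tool goes at most 41.7 mm and 7.16 degrees, less where a joint would pass 70% of its speed; a pose out of reach is approached as far as the arm can. A call is refused whole if a number of a shift passes 41.7 or a number of a turn 0.125, either way. A call with a gripper value outside its range is refused whole. "gripper" is the opening in per cent of the stroke, from 0 (shut) to 100 (fully open), set as the call begins (left out, the last holds). The fingers move at their own pace and stop on an object; the grip force is fixed at half the most. Time passes only in rows, so rows that do not move let the fingers close. It gives the time, the measured TCP pose, the force and the opening at its end, in the units of the state.
- get_obs(): the state, without advancing time (a new reading comes with each control period).
- get_image(name): name is "scene" or "top"; returns the picture (480x640x3 uint8, blue, green, red); there is no depth.
- camera_model(name): a dict with "mtx" (3x3 intrinsics, pixels), "dist" ([k1, k2, p1, p2, k3] as OpenCV has them; the pictures are not rectified), "position" and "orientation" of the camera in the world. Camera axes: x right, y up, looking along -z (the intrinsics and any distortion apply to the point x, -y, -z); pixel columns grow to the right and rows downward; lengths in mm; the calibration is good to about 2 mm. A picture is of the moment at which its call begins. camera_model takes no time and is no camera call.
- close_job(): hands the job in, once; it reports no verdict.
Trained networks look in the newest picture that a camera, given by its name, has taken for a name from the list of things; names that differ only in an ending like _2 or _b are one class to them, and where a whole thing is asked for, a point or a joint stands for the part that bears it (a point fixed in the world has none). Each returns a list of dicts, best first, with "conf" (0 to 1); they miss things now and then, are a little off and sometimes report something else, mostly with a low value. They report only what shows in the picture. A call takes as long as a camera call. They do not tell look-alikes from the thing itself.
- silhouettes(camera, thing): "pixels" (480x640 bool, what is visible of it) and "at" ([column, row] in pixels, amid what is visible of it).
- tip_of(camera, thing): "at" ([column, row] in pixels: a listed point, or the origin of a listed thing).
The state is a dict: "t": time; "qpos": joint angles; "qvel": joint speeds; "joint_torque": joint torques, N m; "ee_pos": TCP position; "orientation": TCP orientation; "ft_force": force on the tool from outside, world axes, zero at the start; "moment": the same for the moment, N m; "width": finger opening in mm.
Only numpy, scipy, OpenCV 4.12 (cv2) and the standard library are available. Lean on these libraries where they do the work, as an engineer would, in place of code of your own. Each camera call takes 0.05 s, during which the arm holds its last target. There are 200 camera calls.

### The job

First stand the toppled gas sample cylinder upright, valve up, on the warmer's dark steel plate, setting it down gently. Then take the flat filter cartridge from its tight slot (there is finger room only once it has been slid along) and stand it upright beside the cylinder, well on the plate. Last of all throw the warmer's lever fully over, away from the robot; leave the flask, the beaker and the wrench where they are.

Things in the scene. Friction and masses are not known exactly. Their poses are not given: they have to be found in the camera images.
- cylinder_centre (a point): Centre (half-way up) of the loose steel sample cylinder, 135 mm tall; z axis from foot to valve. Black square foot 50 x 50 mm, 20 high; round barrel 50 mm across, 20 to 105 mm above the underside, taper to 115; slim brass neck; T-bar valve on top, 44 mm long along x, 10 thick. At first it lies level on a flat of its foot (does not roll), T-bar level, axis 25 mm over the bench. 0.45 kg.
- filter_centre (a point): Centre of the loose filter cartridge, an upright plain aluminium box with two black bands: 110 mm along its x axis, 45 mm thick along y, 80 mm high (z up), 0.35 kg, smooth with no handle. It stands on the bench in the dock's slot, its x axis along the slot, and slides along the slot when pushed on an end.
- dock: Filter dock, fixed: two low grey blocks on the bench, each 80 mm long (x), 45 thick (y), 65 high, with a slot 49 mm wide between them along x, open above and at both ends, its floor the bare bench. Origin: middle of the slot, at bench level. Both ends of the cartridge stick out of it by 5 to 25 mm.
- plate_centre (a point): Centre of the top face of the warmer's flat dark steel plate, 35 mm above the bench; the plate is 140 mm along x by 250 mm along y, z up. The warmer is fixed. In front of the plate (towards -x, the robot side) is a white ledge, 30 mm high and 70 mm deep, with the lever in its middle.
- lever_tip (a point): Centre of the black ball knob (26 mm across) at the tip of the warmer's toggle lever, a 10 mm thick rod 80 mm long on a grey block (70 x 50 mm, its top 55 mm over the bench) in the middle of the ledge. Pivot: 105 mm from the plate's centre along its -x, 52 mm over the bench. It leans to the robot side (-x of the plate) when off and swings in the plate's x-z plane.
- lever (a joint): Lever angle in rad: 0 = off, leaning 0.4 rad to the robot side; 0.8 = fully on, leaning 0.4 rad to the plate side. Light friction; it stays where it is left.
- flask: Bystander: closed white plastic flask, 60 mm in diameter, 140 mm tall, loose. Origin at the centre of its underside.
- beaker: Bystander: glass beaker, 76 mm in diameter, 90 mm tall, loose. Origin at the centre of its underside.
- wrench: Bystander: steel wrench, 170 mm long, lying on the bench beyond the warmer. Origin under its middle; it lies along its x axis.
Things that resemble listed ones, but are neither listed nor needed, are in the scene too. Leave any red look-alike of the part that bears cylinder_centre alone.

How it is judged (in metres and radians):
On the way, in this order (a step that is already met when the one before it is completed fails the run):
1. the cylinder stands upright on the plate, lever still off (x of cylinder_centre in the frame of plate_centre between -0.052 and 0.052 m and y of cylinder_centre in the frame of plate_centre between -0.107 and 0.107 m and z of cylinder_centre in the frame of plate_centre between 0.0615 and 0.0735 m and angle between cylinder_centre's own z axis and vertical below 0.1 rad and value of joint lever below 0.3 rad), for 0.2 s.
2. the filter cartridge stands upright on the plate beside the cylinder, lever still off (all of step 1 and x of filter_centre in the frame of plate_centre between -0.052 and 0.052 m and y of filter_centre in the frame of plate_centre between -0.107 and 0.107 m and z of filter_centre in the frame of plate_centre between 0.034 and 0.046 m and angle between filter_centre's own z axis and vertical below 0.1 rad), for 0.2 s.
3. the lever is thrown fully over (x of cylinder_centre in the frame of plate_centre between -0.052 and 0.052 m and y of cylinder_centre in the frame of plate_centre between -0.107 and 0.107 m and z of cylinder_centre in the frame of plate_centre between 0.0615 and 0.0735 m and angle between each of cylinder_centre, filter_centre's own z axis and vertical below 0.1 rad and x of filter_centre in the frame of plate_centre between -0.052 and 0.052 m and y of filter_centre in the frame of plate_centre between -0.107 and 0.107 m and z of filter_centre in the frame of plate_centre between 0.034 and 0.046 m and value of joint lever above 0.65 rad), for 0.2 s.
At the end, for the whole second after the job is handed in: Cylinder (valve up) and filter cartridge both stand on the warmer's plate within 0.1 rad of upright, each centre within 52 mm (x) and 107 mm (y) of the plate's centre and at its standing height within 6 mm; the lever is past 0.65 rad (all of step 3); the robot touches nothing.
It fails at once if the flask is moved by more than 40 mm (distance of flask from where it was at the start of the episode above 0.04 m).
It fails at once if the beaker is moved by more than 40 mm (distance of beaker from where it was at the start of the episode above 0.04 m).
It fails at once if the wrench is moved by more than 40 mm (distance of wrench from where it was at the start of the episode above 0.04 m).
It fails at once if the cylinder is dropped or slammed onto the warmer (over 80 N) (contact force between cylinder and warmer above 80 N).
It also fails if it takes over 72 s, if anything falls off the work surface, if the arm or the gripper's body presses on something with over 40 N, if the wrist force passes 120 N, or if a joint passes its speed limit or range.

## Working session

There is one attempt and no reset: what is moved stays moved. The work goes in short steps, Python scripts to look and compute and a tool call to move; the robot and the scene stay as the last step left them, time stands still between calls to the robot, and variables do not carry over. Pictures are saved under pics/ and viewed, about 8 in all and at most 12, crops included, and the job is handed in when it is done.

Besides the shell and the picture viewer there is one more tool, called as a command line: name --pt "numbers of a row" for each row, then --argument value for the rest. arm_command: Moves the arm, as the interface text tells. Its arguments: {"type":"object","properties":{"targets":{"type":"array","items":{"type":"array","items":{"type":"number"}}},"gripper":{"type":"number"}},"required":["targets"]}

```bash
ls; mkdir -p pics; python3 - <<'E'
from workcell import *
import cv2,numpy as np
o=get_obs();print({k:np.round(v,3).tolist() for k,v in o.items()})
for c in("scene","top"):
    m=camera_model(c);print(c,{k:np.round(v,3).tolist() for k,v in m.items()})
    im=get_image(c);cv2.imwrite(f"pics/{c}0.png",im)
    for th in("cylinder_centre","filter_centre","dock","plate_centre","lever_tip","flask","beaker","wrench"):
        print(c,th,[(np.round(d["at"]).tolist(),round(float(d["conf"]),2)) for d in tip_of(c,th)][:4])
E
```

```text
pics
{'t': 0.0, 'qpos': [1.15, 0.424, 1.631, 0.0, 1.089, -0.019], 'qvel': [0.0, -0.001, 0.0, -0.0, -0.001, 0.002], 'joint_torque': [-0.001, -54.461, -27.368, 0.064, 0.023, -0.0], 'ee_pos': [244.166, 574.758, 238.927], 'orientation': [-1.374, -0.907, 0.909], 'ft_force': [0.139, 1.168, -0.444], 'moment': [-0.013, -0.021, 0.021], 'width': 87.857}
scene {'mtx': [[537.45, 0.0, 311.37], [0.0, 537.45, 243.681], [0.0, 0.0, 1.0]], 'dist': [0.008, 0.0, 0.0, 0.0, 0.0], 'position': [1116.914, 681.773, 734.964], 'orientation': [0.41, 1.133, 2.273]}
scene cylinder_centre [([468.0, 333.0], 0.96), ([403.0, 396.0], 0.9)]
scene filter_centre [([247.0, 195.0], 0.81)]
scene dock [([256.0, 208.0], 0.76)]
scene plate_centre [([310.0, 283.0], 0.65)]
scene lever_tip [([356.0, 213.0], 0.69)]
scene flask [([282.0, 370.0], 0.97)]
scene beaker [([183.0, 246.0], 0.78)]
scene wrench [([214.0, 307.0], 0.69)]
top {'mtx': [[486.393, 0.0, 318.853], [0.0, 486.393, 249.694], [0.0, 0.0, 1.0]], 'dist': [-0.113, 0.0, 0.0, 0.0, 0.0], 'position': [541.94, 17.852, 1117.388], 'orientation': [0.062, -0.068, -1.552]}
top cylinder_centre [([183.0, 327.0], 0.95), ([173.0, 233.0], 0.57), ([437.0, 202.0], 0.27)]
top filter_centre [([455.0, 291.0], 0.59), ([318.0, 316.0], 0.3)]
top dock [([454.0, 293.0], 0.91)]
top plate_centre [([308.0, 256.0], 0.69)]
top lever_tip [([314.0, 320.0], 0.71), ([253.0, 188.0], 0.46)]
top flask [([256.0, 190.0], 0.89)]
top beaker [([433.0, 202.0], 0.72)]
top wrench [([346.0, 187.0], 0.63)]
```

View pics/scene0.png

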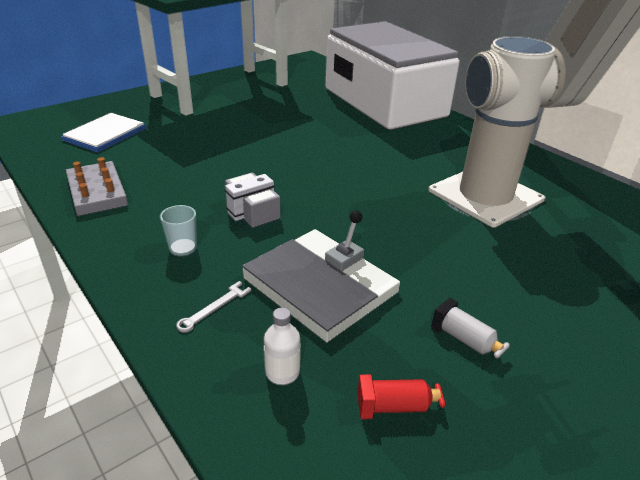

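View pics/top0.png

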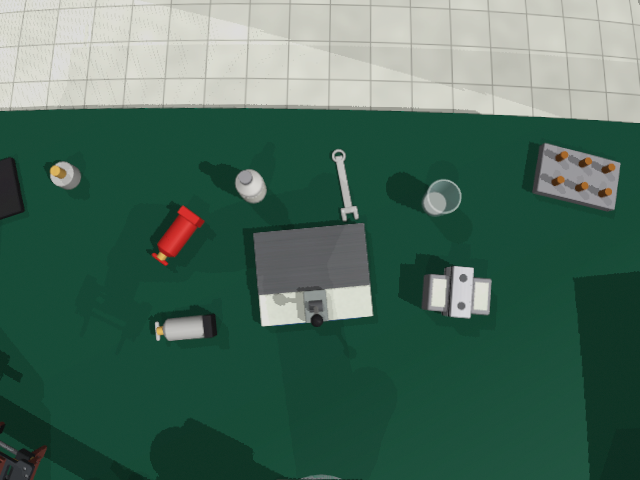

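The candidates for the cylinder are the silver one lying down (top 183,327; scene 468,333), the red look-alike (top 173,233; scene 403,396), and an upright silver-and-brass object (top 65,175). The description says toppled steel, so I choose the silver one and check it in a close crop together with the dock.

```bash
cat > h.py <<'E'
from workcell import *
import cv2,numpy as np
from scipy.spatial.transform import Rotation as R
def ray(c,uv):
    m=camera_model(c);p=cv2.undistortPoints(np.array([[uv]],float),np.array(m["mtx"]),np.array(m["dist"]))[0,0]
    return np.array(m["position"]),R.from_rotvec(m["orientation"]).apply([p[0],-p[1],-1])
def onz(c,uv,z):
    o,d=ray(c,uv);return (o+d*(z-o[2])/d[2]).round(1)
def two(a,b):
    o1,d1=ray("scene",a);o2,d2=ray("top",b);A=np.c_[d1,-d2]
    s=np.linalg.lstsq(A,o2-o1,rcond=None)[0];p,q=o1+s[0]*d1,o2+s[1]*d2
    return ((p+q)/2).round(1),round(float(np.linalg.norm(p-q)),1)
def proj(c,P):
    m=camera_model(c);x=R.from_rotvec(m["orientation"]).inv().apply(np.atleast_2d(P)-m["position"])*[1,-1,-1]
    return cv2.projectPoints(x,np.zeros(3),np.zeros(3),np.array(m["mtx"]),np.array(m["dist"]))[0][:,0].round(1)
def tool():
    o=get_obs();return np.array(o["ee_pos"]),R.from_rotvec(o["orientation"]).as_matrix(),o
def rows(target,yaw_x=None):
    """shift in tool axes to a world TCP point; turn so tool x lies along world angle yaw_x (mod pi)"""
    p,M,o=tool();a=np.arctan2(M[1,0],M[0,0]);print("t",round(o["t"],2),"p",p.round(1),"xang",a.round(3),"q6",round(o["qpos"][5],2),"tool-shift",(M.T@(np.array(target)-p)).round(1))
    if yaw_x is not None:
        d=(yaw_x-a+np.pi/2)%np.pi-np.pi/2;print("turn(world z)",round(d,3),"about tool y",round(-d,3))
E
python3 - <<'E'
from h import *
s,t=cv2.imread("pics/scene0.png"),cv2.imread("pics/top0.png")
f=lambda im,x,y:cv2.resize(im[y:y+50,x:x+66],None,fx=6,fy=6,interpolation=cv2.INTER_CUBIC)[:300,:396]
g=lambda im,x,y:cv2.resize(im[y:y+75,x:x+99],None,fx=4,fy=4,interpolation=cv2.INTER_CUBIC)
cv2.imwrite("pics/crop1.png",np.vstack([np.hstack([f(t,150,303),g(s,425,290)]),np.hstack([g(t,405,255),g(s,205,160)])]))
print("cyl2",two([468,333],[183,327]),"filt",two([247,195],[455,291]),"plate",two([310,283],[308,256]),"lever",two([356,213],[314,320]),"flask",two([282,370],[256,190]),"beak",onz("top",[433,202],0))
g=cv2.cvtColor(t,cv2.COLOR_BGR2GRAY)
p,M,o=tool();print(M.round(3))
# plate silhouette corners
for th in("plate_centre","dock","filter_centre","cylinder_centre"):
    for d in silhouettes("top",th)[:2]:
        r=cv2.minAreaRect(cv2.findNonZero(d["pixels"].astype(np.uint8)));print(th,round(d["conf"],2),np.round(d["at"]),cv2.boxPoints(r).round(1).tolist())
E
```

```text
cyl2 (array([454.8, 315. ,  24.3]), 5.4) filt (array([ 548.4, -291.2,   48.3]), 9.2) plate (array([615.8,  40.2,  33.8]), 4.7) lever (array([483.2,  21.4, 139.7]), 2.4) flask (array([770.6, 165.3,  -0. ]), 4.3) beak [ 752.1 -250.9    0. ]
[[ 0.391  0.    -0.92 ]
 [ 0.92   0.     0.391]
 [ 0.    -1.    -0.   ]]
plate_centre 0.88 [308. 275.] [[251.89999389648438, 232.60000610351562], [363.1000061035156, 221.5], [373.0, 320.29998779296875], [261.70001220703125, 331.3999938964844]]
dock 0.72 [446. 295.] [[421.0, 309.3999938964844], [424.29998779296875, 272.70001220703125], [491.70001220703125, 278.79998779296875], [488.29998779296875, 315.5]]
filter_centre 0.9 [459. 293.] [[440.70001220703125, 316.0], [444.20001220703125, 264.70001220703125], [473.8999938964844, 266.70001220703125], [470.3999938964844, 318.0]]
filter_centre 0.48 [344. 188.] [[328.1000061035156, 151.60000610351562], [344.29998779296875, 148.3000030517578], [358.1000061035156, 217.60000610351562], [342.0, 220.8000030517578]]
cylinder_centre 0.91 [174. 232.] [[149.39999389648438, 254.89999389648438], [182.3000030517578, 205.5], [203.8000030517578, 219.8000030517578], [170.8000030517578, 269.20001220703125]]
cylinder_centre 0.59 [186. 326.] [[152.89999389648438, 318.0], [215.5, 312.5], [217.60000610351562, 336.29998779296875], [155.0, 341.8999938964844]]
```

View pics/crop1.png

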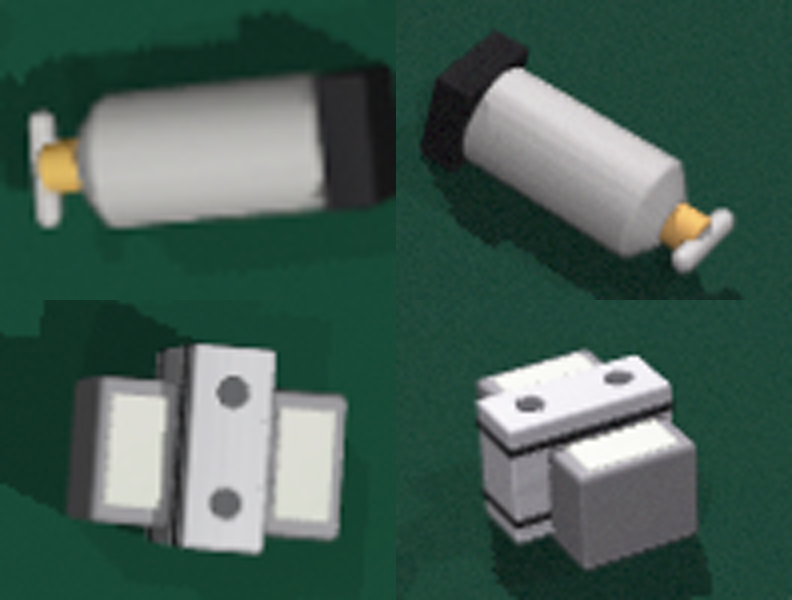

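The crop confirms the silver cylinder: black foot, brass neck at top px (160,331), T-bar centre about (157,331). The filter's top face has corners at about (452,266), (474,267), (471,318) and (451,316), with the slot running up the image.

```bash
python3 - <<'E'
from h import *
print("T two",two([502,350],[157.3,331.3]),"onz",onz("top",[157.3,331.3],25),"ends",onz("top",[156.8,322.7],25),onz("top",[158,340],25),"barrelend",onz("top",[204.2,326.7],25))
print("filter",[onz("top",c,80).tolist() for c in([452.5,266.3],[473.8,267.5],[470.8,318.3],[450.8,316.3])])
print("dock R",[onz("top",c,65).tolist() for c in([491.5,279.5],[489.5,315])])
t=cv2.imread("pics/top0.png");cv2.imwrite("pics/crop2.png",cv2.resize(t[210:340,235:395],None,fx=5,fy=5,interpolation=cv2.INTER_CUBIC)[:600])
rows([0,0,0])
E
```

```text
T two (array([441.4, 376. ,  24.5]), 0.6) onz [441.6 375.7  25. ] ends [460.9 377.5  25. ] [422.1 373.4  25. ] barrelend [455.  268.7  25. ]
filter [[597.7, -273.9, 80.0], [595.8, -320.8, 80.0], [486.5, -314.0, 80.0], [490.4, -270.2, 80.0]]
dock R [[570.8, -365.5, 65.0], [493.2, -360.8, 65.0]]
t 1.1 p [244.4 575.2 239.7] xang 1.169 q6 -0.02 tool-shift [-625.   239.7   -0. ]
```

View pics/crop2.png

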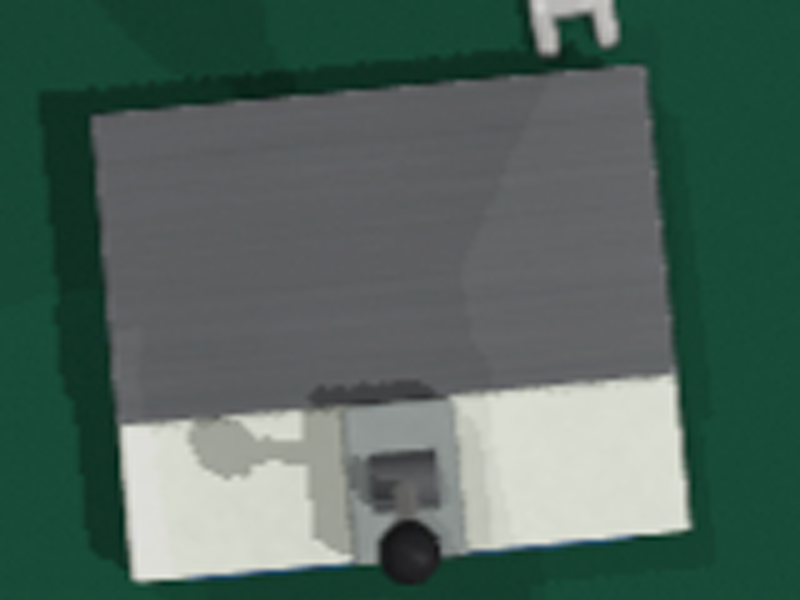

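The plate corners are at about top px (253,233), (364,223), (370,285) and (259,295), with the knob at (317,320).

```bash
python3 - <<'E'
from h import *
c=np.array([onz("top",u,35) for u in([253.4,233.4],[364.2,223.2],[369.8,285],[259,294.8])]);print(c.tolist(),"centre",c.mean(0))
ey=(c[0]+c[3]-c[1]-c[2])/2;ex=(c[0]+c[1]-c[2]-c[3])/2;print(np.linalg.norm(ex),np.linalg.norm(ey),"yaw",np.arctan2(-ey[0],ey[1]),np.arctan2(ex[1],ex[0]))
print("knob",onz("top",[316.8,320.2],126))
rows([441.5,376,160],0.12)
E
```

```text
[[666.1, 162.1, 35.0], [693.7, -86.1, 35.0], [555.4, -100.0, 35.0], [529.2, 145.8, 35.0]] centre [611.1   30.45  35.  ]
138.42604523715912 248.4604797548294 yaw 0.10847935004500195 0.1093010193727473
knob [481.1  16.6 126. ]
t 1.1 p [244.4 575.2 239.7] xang 1.169 q6 -0.02 tool-shift [-106.3   79.7 -259.3]
turn(world z) -1.049 about tool y 1.049
```

arm_command --gripper 100 --pt "-10.6 8 -25.9 0" --pt "-10.6 8 -25.9 0" --pt "-10.6 8 -25.9 0" --pt "-10.6 8 -25.9 0" --pt "-10.6 8 -25.9 0" --pt "-10.6 8 -25.9 0" --pt "-10.6 8 -25.9 0" --pt "-10.6 8 -25.9 0" --pt "-10.6 8 -25.9 0" --pt "-10.6 8 -25.9 0" --pt "0 0 0 0.117" --pt "0 0 0 0.117" --pt "0 0 0 0.117" --pt "0 0 0 0.117" --pt "0 0 0 0.117" --pt "0 0 0 0.117" --pt "0 0 0 0.117" --pt "0 0 0 0.117" --pt "0 0 0 0.117" --pt "0 0 0 0"

```text
t: 2.77
ee_pos: [441.4, 376.5, 159.7]
orientation: [-1.569, -0.088, 0.088]
ft_force: [-0.0, 0.3, -0.1]
width: 87.9
```

```bash
python3 - <<'E'
from h import *
rows([441.5,376,29],0.12);print(tool()[1].round(3))
s=get_image("scene");cv2.imwrite("pics/s3.png",cv2.resize(s[200:400,390:640],None,fx=3,fy=3))
E
```

```text
t 2.77 p [441.4 376.5 159.7] xang 0.112 q6 0.57 tool-shift [  0.  130.7  -0.5]
turn(world z) 0.008 about tool y -0.008
[[ 0.994  0.    -0.112]
 [ 0.112  0.     0.994]
 [ 0.    -1.     0.   ]]
```

View pics/s3.png

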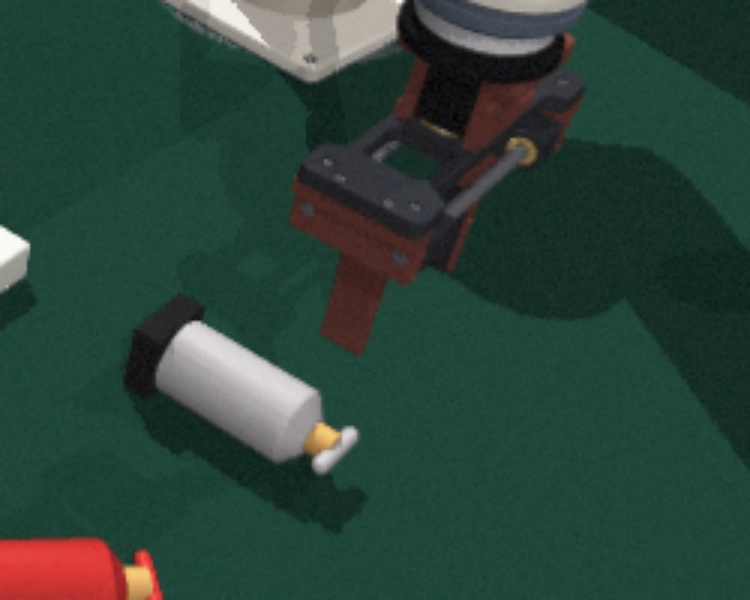

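The gripper hangs straight above the T-bar, at crop px (335,450). I descend and close.

arm_command --pt "0 25 0 0" --pt "0 25 0 0" --pt "0 25 0 0" --pt "0 25 0 0" --pt "0 20 0 0" --pt "0 10 0 0" --pt "0 0 0 0"

```text
t: 3.4
ee_pos: [440.1, 375.4, 27.5]
orientation: [-1.571, -0.091, 0.096]
ft_force: [-0.3, 0.5, 0.5]
width: 87.6
```

arm_command --gripper 0 --pt "0 0 0 0" --pt "0 0 0 0" --pt "0 0 0 0" --pt "0 0 0 0" --pt "0 0 0 0" --pt "0 0 0 0" --pt "0 0 0 0" --pt "0 0 0 0"

```text
t: 4.07
ee_pos: [441.7, 376.7, 30.1]
orientation: [-1.568, -0.092, 0.09]
ft_force: [1.2, 0.9, 2.3]
width: 42.0
```

arm_command --pt "0 -11.2 -3.1 0" --pt "0 -11.2 -3.1 0" --pt "0 -10.4 -5 0" --pt "0 -10.4 -5 0" --pt "0 -9.5 -6.8 0" --pt "0 -9.5 -6.8 0" --pt "0 -8.2 -8.2 0" --pt "0 -8.2 -8.2 0" --pt "0 -6.7 -9.5 0" --pt "0 -6.7 -9.5 0" --pt "0 -5 -10.5 0" --pt "0 -5 -10.5 0" --pt "0 -3 -11.2 0" --pt "0 -3 -11.2 0" --pt "0 -1.2 -11.5 0" --pt "0 -1.2 -11.5 0" --pt "0 0 -11 0" --pt "0 0 -11 0" --pt "0 0 0 0" --pt "0 0 0 0"

```text
t: 5.73
ee_pos: [459.1, 223.1, 139.9]
orientation: [-1.569, -0.09, 0.09]
ft_force: [0.1, -0.0, -4.0]
width: 41.3
```

```bash
python3 - <<'E'
from h import *
rows([441.5,376,29],0.12);o=tool()[2];print(o["width"],np.round(o["ft_force"],1))
s=get_image("scene");cv2.imwrite("pics/s4.png",cv2.resize(s[200:400,340:590],None,fx=3,fy=3))
E
```

```text
t 5.73 p [459.1 223.1 139.9] xang 0.115 q6 0.31 tool-shift [ -0.  110.9 153.9]
turn(world z) 0.005 about tool y -0.005
41.31557322356516 [ 0.1 -0.  -4. ]
```

View pics/s4.png

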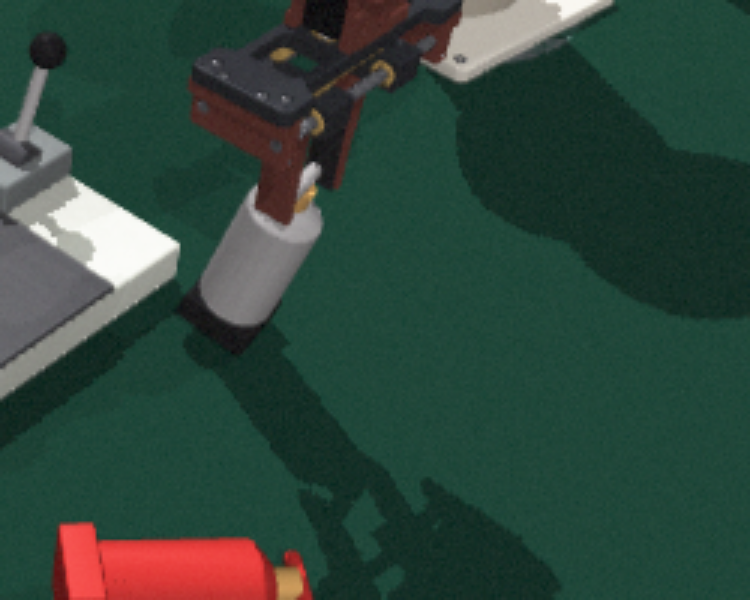

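The cylinder hangs from the T-bar but is still tilted about 25°, with its foot towards the warmer (crop 235,320) because of pad friction. I back away from the warmer, touch the foot edge on the bench and roll it upright over that edge.

arm_command --pt "0 0 20 0" --pt "0 0 25 0" --pt "0 0 20 0" --pt "0 2 0 0" --pt "0 2 0 0" --pt "0 1 0 0" --pt "0 1 0 0" --pt "0 0 0 0"

```text
t: 6.45
ee_pos: [454.3, 290.5, 137.0]
orientation: [-1.565, -0.096, 0.086]
ft_force: [-0.2, 3.0, 17.7]
width: 39.0
```

arm_command --pt "0 1 0 0" --pt "0 1 0 0" --pt "0 0 0 0"

```text
t: 6.7
ee_pos: [455.6, 291.3, 136.4]
orientation: [-1.563, -0.098, 0.083]
ft_force: [-0.1, 4.3, 25.5]
width: 39.7
```

arm_command --pt "0 -1 -5 0" --pt "0 -1 -6 0" --pt "0 -0.5 -6 0" --pt "0 -0.5 -6 0" --pt "0 -0.3 -6 0" --pt "0 0 -6 0"

```text
t: 7.2
ee_pos: [455.4, 252.9, 135.4]
orientation: [-1.569, -0.091, 0.092]
ft_force: [-0.9, -1.2, -0.0]
width: 6.8
```

```bash
python3 - <<'E'
from h import *
rows([441.5,376,29],0.12);o=tool()[2];print(o["width"],np.round(o["ft_force"],1))
s=get_image("scene");cv2.imwrite("pics/s5.png",cv2.resize(s[200:400,360:610],None,fx=3,fy=3))
E
```

```text
t 7.2 p [455.4 252.9 135.4] xang 0.116 q6 0.37 tool-shift [  0.5 106.3 123.9]
turn(world z) 0.004 about tool y -0.004
6.807296796023588 [-0.9 -1.2 -0. ]
```

View pics/s5.png

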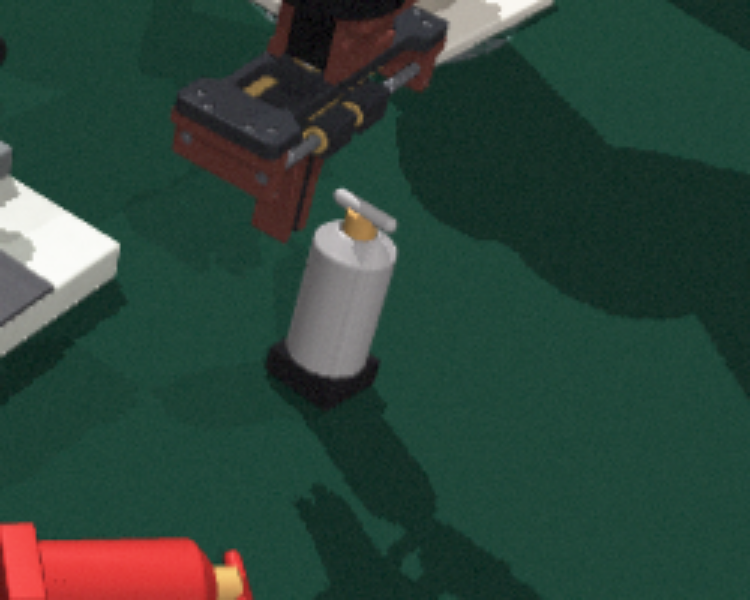

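The T-bar slipped out, but the cylinder seems to stand on its foot (foot at crop (322,375), valve at (365,215)). I retreat upwards and measure.

arm_command --gripper 100 --pt "0 -10 -5 0" --pt "0 -20 -5 0" --pt "0 -30 0 0" --pt "0 -30 0 0" --pt "0 0 0 0" --pt "0 0 0 0"

```text
t: 7.75
ee_pos: [457.7, 243.9, 227.3]
orientation: [-1.567, -0.094, 0.088]
ft_force: [0.4, -0.1, -0.7]
width: 39.1
```

```bash
python3 - <<'E'
from h import *
s=get_image("scene");t=get_image("top");cv2.imwrite("pics/s6f.png",s);cv2.imwrite("pics/t6f.png",t)
for c in("scene","top"): print(c,[(np.round(d["at"],1).tolist(),round(float(d["conf"]),2)) for d in tip_of(c,"cylinder_centre")][:4])
f=lambda im,x,y:cv2.resize(im[y:y+100,x:x+66],None,fx=6,fy=6,interpolation=cv2.INTER_CUBIC)
cv2.imwrite("pics/c6.png",np.hstack([f(s,430,250),f(t,180,280)]))
rows([441.5,376,29],0.12)
E
```

```text
scene [([472.5, 301.6], 0.96), ([402.8, 395.0], 0.92)]
top [([172.0, 237.4], 0.87), ([188.4, 340.5], 0.69)]
t 7.95 p [455.9 243.2 224.2] xang 0.116 q6 0.35 tool-shift [  1.5 195.1 133.7]
turn(world z) 0.004 about tool y -0.004
```

View pics/c6.png

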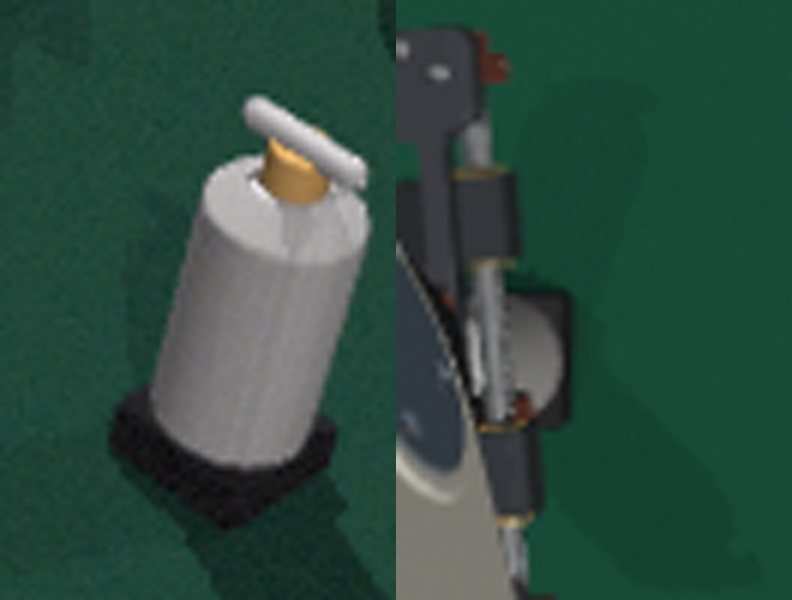

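The cylinder stands flat on its foot, with the T-bar centre at scene px (480.8,273.8) and its ends at (473,268) and (488.7,279.7).

```bash
python3 - <<'E'
from h import *
T=onz("scene",[480.8,273.8],130);a=onz("scene",[473,268],130);b=onz("scene",[488.7,279.7],130);print(T,a,b,np.linalg.norm(a-b),np.arctan2(*(a-b)[[1,0]]))
print("cen",onz("scene",[472.5,301.6],67.5), "foot front corner",onz("scene",[468,338],0),"right",onz("scene",[486,322],20),"leftfoot",onz("scene",[448.5,320],20))
rows([T[0],T[1],220],0.12)
E
```

```text
[422.  287.1 130. ] [420.2 268.3 130. ] [423.7 305.6 130. ] 37.46384924163561 -1.6643561575338948
cen [427.5 288.8  67.5] foot front corner [444.8 309.3   0. ] right [402.8 312.6  20. ] leftfoot [456.4 267.3  20. ]
t 7.95 p [455.9 243.2 224.2] xang 0.116 q6 0.35 tool-shift [-28.6   4.2  47.5]
turn(world z) 0.004 about tool y -0.004
```

I grip the barrel from above, with the jaws along x at grasp height of about 87 mm. That leaves the gripper body clear of the valve.

arm_command --gripper 100 --pt "-13 0 24 0" --pt "-13 0 24 0" --pt "0 0 0 0" --pt "0 30 0 0" --pt "0 30 0 0" --pt "0 30 0 0" --pt "0 25 0 0" --pt "0 15 0 0" --pt "0 8 0 0" --pt "0 0 0 0" --pt "0 0 0 0"

```text
t: 8.87
ee_pos: [425.4, 288.1, 87.1]
orientation: [-1.57, -0.09, 0.092]
ft_force: [-0.1, 1.0, -0.0]
width: 87.8
```

arm_command --gripper 0 --pt "0 0 0 0" --pt "0 0 0 0" --pt "0 0 0 0" --pt "0 0 0 0" --pt "0 0 0 0" --pt "0 0 0 0"

```text
t: 9.37
ee_pos: [425.5, 288.4, 87.7]
orientation: [-1.569, -0.092, 0.091]
ft_force: [-0.4, -0.3, 0.1]
width: 51.5
```

arm_command --pt "0 0 0 0" --pt "0 0 0 0" --pt "0 -5 0 0" --pt "0 -15 0 0" --pt "0 -20 0 0" --pt "0 -20 0 0" --pt "0 -20 0 0" --pt "0 0 0 0"

```text
t: 10.03
ee_pos: [426.9, 289.3, 170.4]
orientation: [-1.566, -0.095, 0.087]
ft_force: [0.6, 1.3, -3.4]
width: 49.7
```

arm_command --pt "7.5 0 -9.3 0" --pt "15 0 -20 0" --pt "18 0 -23 0" --pt "19 0 -25 0" --pt "19 0 -25 0" --pt "19 0 -25 0" --pt "19 0 -25 0" --pt "18 0 -22 0" --pt "13 0 -16 0" --pt "7.5 0 -9 0" --pt "0 0 0 0" --pt "0 0 0 0"

```text
t: 11.03
ee_pos: [601.5, 107.8, 165.8]
orientation: [-1.569, -0.088, 0.092]
ft_force: [-0.5, 0.1, -4.3]
width: 49.7
```

```bash
python3 - <<'E'
from h import *
rows([602.5,108,123],0.12);o=tool()[2];print(o["width"],np.round(o["ft_force"],1))
s=get_image("scene");cv2.imwrite("pics/s7.png",cv2.resize(s[150:380,220:480],None,fx=2.5,fy=2.5))
E
```

```text
t 11.03 p [601.5 107.8 165.8] xang 0.115 q6 0.04 tool-shift [ 1.1 42.8  0.1]
turn(world z) 0.005 about tool y -0.005
49.69958488939111 [-0.5  0.1 -4.3]
```

View pics/s7.png

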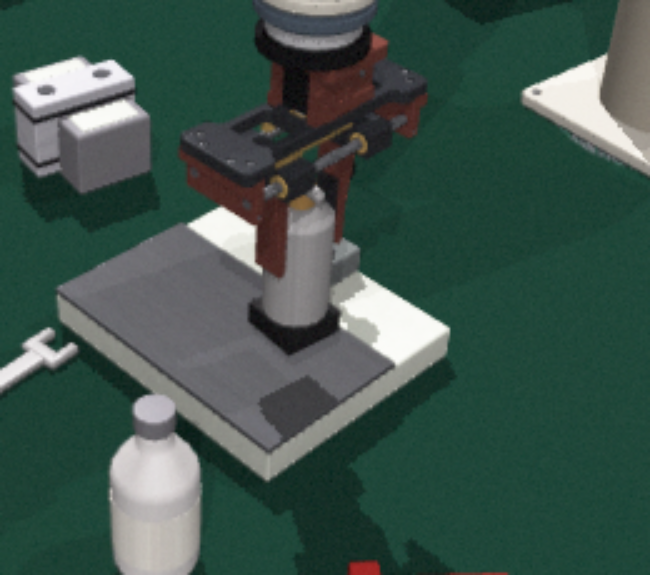

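The cylinder hangs upright over the +y half of the plate (crop 295,260). I lower it gently.

arm_command --pt "0 10 0 0" --pt "0 12 0 0" --pt "0 9 0 0" --pt "0 5 0 0" --pt "0 2 0 0" --pt "0 1.5 0 0" --pt "0 1 0 0" --pt "0 0 0 0"

```text
t: 11.75
ee_pos: [602.6, 108.4, 127.0]
orientation: [-1.569, -0.091, 0.091]
ft_force: [0.1, -0.2, -3.8]
width: 49.2
```

arm_command --pt "0 1 0 0" --pt "0 1 0 0" --pt "0 0 0 0"

```text
t: 12.0
ee_pos: [602.5, 108.3, 125.0]
orientation: [-1.569, -0.091, 0.091]
ft_force: [-0.1, 0.7, -3.6]
width: 49.4
```

arm_command --pt "0 1 0 0" --pt "0 0.7 0 0" --pt "0 0 0 0"

```text
t: 12.25
ee_pos: [602.3, 108.3, 123.1]
orientation: [-1.569, -0.091, 0.091]
ft_force: [0.2, -0.2, -4.0]
width: 49.6
```

arm_command --pt "0 0.7 0 0" --pt "0 0.6 0 0" --pt "0 0 0 0"

```text
t: 12.5
ee_pos: [602.5, 108.3, 122.7]
orientation: [-1.569, -0.091, 0.091]
ft_force: [-2.3, -0.4, 3.1]
width: 49.2
```

Contact is confirmed. I release and rise.

arm_command --gripper 100 --pt "0 0 0 0" --pt "0 0 0 0" --pt "0 0 0 0" --pt "0 0 0 0" --pt "0 0 0 0" --pt "0 -15 0 0" --pt "0 -30 0 0" --pt "0 -35 0 0" --pt "0 -30 0 0"

```text
t: 13.25
ee_pos: [602.4, 108.3, 233.3]
orientation: [-1.569, -0.091, 0.091]
ft_force: [0.7, -0.7, 0.1]
width: 87.7
```

```bash
python3 - <<'E'
from h import *
f=np.array([[597.7,-273.9],[595.8,-320.8],[486.5,-314.0],[490.4,-270.2]]);c=f.mean(0);ex=(f[0]+f[1]-f[2]-f[3])/2;a=np.arctan2(ex[1],ex[0])
print("filter c",c,"len",np.linalg.norm(ex),"yaw",a)
u=np.array([np.cos(a),np.sin(a)])
print("filter from top px two",two([247,195],[455,291]))
# shift to push start: 55 end + 14 finger + 25 clear beyond far end; closed fingers
P=c+u*(55+45);print(P);rows([*P,160],a+np.pi/2)
E
```

```text
filter c [ 542.6   -294.725] len 108.42717602151225 yaw -0.048438535061482206
filter from top px two (array([ 548.4, -291.2,   48.3]), 9.2)
[ 642.48270835 -299.56695955]
t 13.25 p [602.4 108.3 233.3] xang 0.116 q6 0.04 tool-shift [  -7.4   73.3 -409.8]
turn(world z) 1.406 about tool y -1.406
```

arm_command --gripper 0 --pt "-1 0 -20 0" --pt "0 0 -34 0" --pt "-1 0 -34 0" --pt "0 0 -34 0" --pt "-1 0 -34 0" --pt "0 0 -34 0" --pt "-1 0 -34 0" --pt "0 0 -34 0" --pt "-1 0 -34 0" --pt "0 0 -34 0" --pt "-1 0 -34 0" --pt "0 0 -32 0" --pt "-1 0 -18 0"

```text
t: 14.33
ee_pos: [642.9, -303.1, 231.7]
orientation: [-1.57, -0.09, 0.089]
ft_force: [-0.0, 0.7, -0.4]
width: 4.5
```

arm_command --pt "0 0 0 -0.117" --pt "0 0 0 -0.117" --pt "0 0 0 -0.117" --pt "0 0 0 -0.117" --pt "0 0 0 -0.117" --pt "0 0 0 -0.117" --pt "0 0 0 -0.117" --pt "0 0 0 -0.117" --pt "0 0 0 -0.117" --pt "0 0 0 -0.117" --pt "0 0 0 -0.117" --pt "0 0 0 -0.117" --pt "0 0 0 0"

```text
t: 15.42
ee_pos: [642.9, -299.1, 231.7]
orientation: [-1.23, -1.175, 1.175]
ft_force: [0.1, -0.1, 0.3]
width: 0.2
```

```bash
python3 - <<'E'
from h import *
rows([642,-300,40],1.521);print(tool()[1].round(3))
s=get_image("scene");t=get_image("top");cv2.imwrite("pics/s8.png",s);cv2.imwrite("pics/t8.png",t)
cv2.imwrite("pics/c8.png",np.hstack([cv2.resize(s[130:330,150:400],None,fx=1.6,fy=1.6),cv2.resize(t[150:350,240:490],None,fx=1.6,fy=1.6)]))
for c in("scene","top"):print(c,[(np.round(d["at"],1).tolist(),round(float(d["conf"]),2)) for d in tip_of(c,"cylinder_centre")][:4])
E
```

```text
t 15.42 p [ 642.9 -299.1  231.7] xang 1.525 q6 -1.98 tool-shift [ -1.  191.7   0.8]
turn(world z) -0.004 about tool y 0.004
[[ 0.046 -0.    -0.999]
 [ 0.999  0.     0.046]
 [ 0.    -1.     0.   ]]
scene [([336.8, 274.0], 0.86), ([399.8, 396.0], 0.81)]
top [([272.3, 258.8], 0.82)]
```

View pics/c8.png

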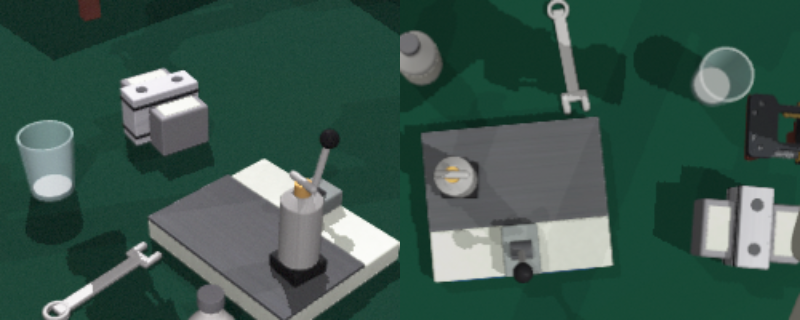

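The cylinder stands on the plate (right crop 455,175), and the closed fingers are beyond the far end of the dock. I descend and push the cartridge towards the robot.

arm_command --pt "0 25 0 0" --pt "0 35 0 0" --pt "0 35 0 0" --pt "0 35 0 0" --pt "0 30 0 0" --pt "0 20 0 0" --pt "0 10 0 0" --pt "0 5 0 0" --pt "0 0 0 0"

```text
t: 16.37
ee_pos: [642.8, -299.7, 36.3]
orientation: [-1.232, -1.171, 1.171]
ft_force: [-0.3, 0.2, 0.3]
width: 1.0
```

arm_command --pt "0 0 10 0" --pt "0 0 12 0" --pt "0 0 8 0" --pt "0 0 6 0" --pt "0 0 6 0" --pt "0 0 6 0" --pt "0 0 6 0"

```text
t: 16.95
ee_pos: [590.5, -297.7, 38.5]
orientation: [-1.237, -1.174, 1.171]
ft_force: [5.1, -1.0, 4.0]
width: 0.3
```

arm_command --pt "0 0 7 0" --pt "0 0 8 0" --pt "0 0 8 0" --pt "0 0 8 0" --pt "0 0 8 0" --pt "0 0 8 0" --pt "0 0 7 0" --pt "0 0 4 0" --pt "0 0 0 0"

```text
t: 17.7
ee_pos: [529.3, -293.7, 36.5]
orientation: [-1.231, -1.17, 1.172]
ft_force: [1.1, -0.1, 0.2]
width: 0.6
```

arm_command --gripper 100 --pt "0 0 -10 0" --pt "0 -30 0 0" --pt "0 -35 0 0" --pt "0 -35 0 0" --pt "0 -30 0 0" --pt "0 0 0 0"

```text
t: 18.2
ee_pos: [544.1, -295.9, 172.5]
orientation: [-1.24, -1.175, 1.172]
ft_force: [1.9, -1.2, 1.2]
width: 37.3
```

```bash
python3 - <<'E'
from h import *
s=get_image("scene");t=get_image("top")
for c in("scene","top"):
    print(c,[(np.round(d["at"],1).tolist(),round(float(d["conf"]),2)) for d in tip_of(c,"filter_centre")][:3])
    for d in silhouettes(c,"filter_centre")[:1]:
        r=cv2.minAreaRect(cv2.findNonZero(d["pixels"].astype(np.uint8)));print(round(d["conf"],2),np.round(d["at"]),cv2.boxPoints(r).round(0).tolist())
cv2.imwrite("pics/c9.png",np.hstack([cv2.resize(s[130:250,190:290],None,fx=4,fy=4),cv2.resize(t[240:360,400:500],None,fx=4,fy=4)]))
rows([465,-291,60],1.521)
E
```

```text
scene [([278.7, 186.3], 0.75)]
0.78 [285. 181.] [[252.0, 176.0], [298.0, 163.0], [308.0, 197.0], [262.0, 210.0]]
top [([455.6, 329.6], 0.82)]
0.87 [453. 333.] [[439.0, 354.0], [442.0, 306.0], [472.0, 307.0], [469.0, 356.0]]
t 18.5 p [ 540.  -293.9  164.9] xang 1.52 q6 -2.04 tool-shift [ -1.1 105.1  74.7]
turn(world z) 0.001 about tool y -0.001
```

View pics/c9.png

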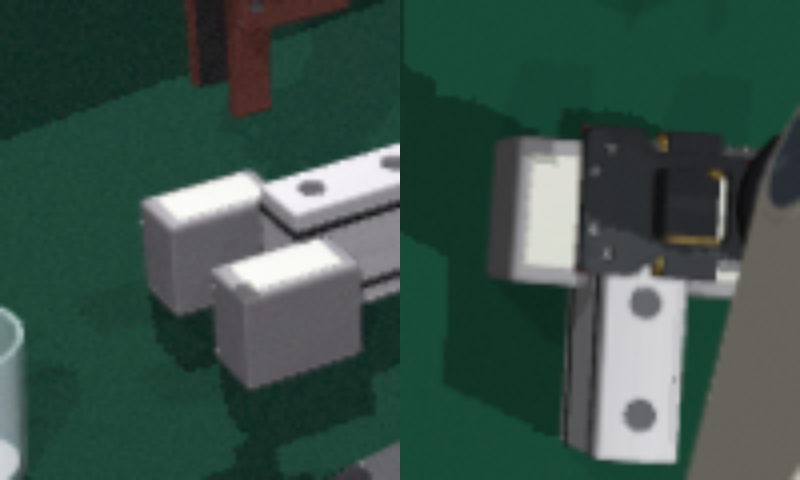

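The cartridge has slid out toward the robot. Its near top corners are at top px (449.3,354.5) and (468.8,355.8).

```bash
python3 - <<'E'
from h import *
a=onz("top",[449.3,354.5],80);b=onz("top",[468.8,355.8],80);m=(a+b)/2;c=m[:2]+54*np.array([1,-.05]);print(a,b,c,two([278.7,186.3],[455.6,329.6]))
rows([c[0]-4,c[1],60],1.521)
E
```

```text
[ 409.1 -267.5   80. ] [ 406.4 -310.1   80. ] [ 461.75 -291.5 ] (array([ 459.7, -291.8,   43.1]), 1.2)
t 18.5 p [ 540.  -293.9  164.9] xang 1.52 q6 -2.04 tool-shift [ -2.  105.1  81.9]
turn(world z) 0.001 about tool y -0.001
```

arm_command --pt "-0.5 0 15 0" --pt "-0.5 0 25 0" --pt "-0.5 0 25 0" --pt "-0.5 0 15 0" --pt "0 0 0 0" --pt "0 25 0 0" --pt "0 30 0 0" --pt "0 25 0 0" --pt "0 15 0 0" --pt "0 9 0 0" --pt "0 0 0 0"

```text
t: 19.42
ee_pos: [460.4, -291.7, 60.4]
orientation: [-1.228, -1.17, 1.172]
ft_force: [-0.1, 0.6, -0.9]
width: 87.7
```

arm_command --gripper 0 --pt "0 0 0 0" --pt "0 0 0 0" --pt "0 0 0 0" --pt "0 0 0 0" --pt "0 0 0 0" --pt "0 0 0 0" --pt "0 0 0 0" --pt "0 0 0 0"

```text
t: 20.08
ee_pos: [460.7, -291.7, 63.2]
orientation: [-1.231, -1.172, 1.171]
ft_force: [-1.0, 6.0, 6.2]
width: 45.0
```

Gripped at 45 mm. I lift straight up, go forward, then left over the plate.

arm_command --pt "0 -5 0 0" --pt "0 -12 0 0" --pt "0 -20 0 0" --pt "0 -25 0 0" --pt "0 -25 0 0" --pt "0 -18 0 0" --pt "0 -5 0 0" --pt "0 0 -12 0" --pt "0 0 -22 0" --pt "0 0 -25 0" --pt "0 0 -25 0" --pt "0 0 -25 0" --pt "0 0 -22 0" --pt "0 0 -13 0" --pt "0 0 0 0"

```text
t: 21.33
ee_pos: [607.6, -299.4, 170.9]
orientation: [-1.232, -1.173, 1.172]
ft_force: [0.7, -0.0, -3.8]
width: 45.2
```

arm_command --pt "10 0 0 0" --pt "20 0 0 0" --pt "26 0 0 0" --pt "27 0 0 0" --pt "27 0 0 0" --pt "27 0 0 0" --pt "27 0 0 0" --pt "27 0 0 0" --pt "27 0 0 0" --pt "24 0 0 0" --pt "18 0 0 0" --pt "10 0 0 0" --pt "0 0 0 -0.08" --pt "0 0 0 -0.08" --pt "0 0 0 0" --pt "0 0 0 0"

```text
t: 22.67
ee_pos: [617.8, -30.3, 172.5]
orientation: [-1.156, -1.286, 1.288]
ft_force: [-0.2, 0.1, -4.8]
width: 45.1
```

```bash
python3 - <<'E'
from h import *
c=np.array([611,30.5]);e=np.array([-np.sin(.109),np.cos(.109)]);T=c-58*e;print(T)
rows([*T,97],1.68);o=tool()[2];print(o["width"],np.round(o["ft_force"],1))
s=get_image("scene");t=get_image("top")
print(two(tip_of("scene","filter_centre")[0]["at"],tip_of("top","filter_centre")[0]["at"]))
cv2.imwrite("pics/c10.png",np.hstack([cv2.resize(s[150:350,220:420],None,fx=2,fy=2),cv2.resize(t[190:350,240:400],None,fx=2.5,fy=2.5)]))
E
```

```text
[617.30948882 -27.155792  ]
t 22.67 p [617.8 -30.3 172.5] xang 1.677 q6 -1.75 tool-shift [ 3.2 75.5  0. ]
turn(world z) 0.003 about tool y -0.003
45.144508485331905 [-0.2  0.1 -4.8]Traceback (most recent call last):
  File "<stdin>", line 5, in <module>
IndexError: list index out of range
```

arm_command --pt "0 12 0 0" --pt "0 18 0 0" --pt "0 18 0 0" --pt "0 12 0 0" --pt "0 6 0 0" --pt "0 3 0 0" --pt "0 1.5 0 0" --pt "0 0 0 0"

```text
t: 23.53
ee_pos: [618.9, -30.2, 102.6]
orientation: [-1.156, -1.289, 1.289]
ft_force: [0.2, -0.6, -4.7]
width: 44.9
```

arm_command --pt "0 1 0 0" --pt "0 1 0 0" --pt "0 0 0 0"

```text
t: 23.78
ee_pos: [618.9, -30.2, 100.8]
orientation: [-1.156, -1.29, 1.289]
ft_force: [-0.1, 0.0, -3.8]
width: 44.4
```

arm_command --pt "0 1 0 0" --pt "0 0.7 0 0" --pt "0 0 0 0"

```text
t: 24.03
ee_pos: [618.5, -30.1, 98.7]
orientation: [-1.156, -1.289, 1.289]
ft_force: [0.4, 0.3, -4.0]
width: 45.0
```

arm_command --pt "0 0.8 0 0" --pt "0 0.7 0 0" --pt "0 0 0 0"

```text
t: 24.28
ee_pos: [618.7, -30.2, 98.2]
orientation: [-1.156, -1.289, 1.289]
ft_force: [-3.3, -0.1, 6.2]
width: 45.0
```

arm_command --pt "0 0.6 0 0" --pt "0 0.5 0 0" --pt "0 0 0 0"

```text
t: 24.53
ee_pos: [618.7, -30.2, 98.2]
orientation: [-1.156, -1.289, 1.289]
ft_force: [-7.3, 0.3, 14.5]
width: 44.6
```

arm_command --gripper 100 --pt "0 -0.8 0 0" --pt "0 0 0 0" --pt "0 0 0 0" --pt "0 0 0 0" --pt "0 0 0 0" --pt "0 0 0 0" --pt "0 -15 0 0" --pt "0 -30 0 0" --pt "0 -35 0 0" --pt "0 -30 0 0" --pt "0 -30 0 0" --pt "0 0 0 0"

```text
t: 25.53
ee_pos: [621.9, -30.4, 243.3]
orientation: [-1.164, -1.296, 1.285]
ft_force: [1.2, 0.2, -0.2]
width: 87.6
```

```bash
python3 - <<'E'
from h import *
s=get_image("scene");t=get_image("top")
c=np.array([611,30.5,35]);Rz=R.from_euler("z",.109)
for th in("cylinder_centre","filter_centre","lever_tip"):
    a=[tip_of(k,th) for k in("scene","top")];print(th,[[(np.round(d["at"],0).tolist(),round(float(d["conf"]),2)) for d in x] for x in a])
    if a[0] and a[1]:
        p,e=two(a[0][0]["at"],a[1][0]["at"]);print(p,e,"in plate",Rz.inv().apply(p-c).round(1))
rows([440,12,240],1.68)
E
```

```text
cylinder_centre [[([337.0, 272.0], 0.77), ([401.0, 398.0], 0.68)], [([274.0, 260.0], 0.91)]]
[602.5 107.9 100.8] 0.2 in plate [-0.  77.9 65.8]
filter_centre [[([286.0, 248.0], 0.72), ([210.0, 304.0], 0.57)], [([341.0, 256.0], 0.63)]]
[618.1 -33.2  76.3] 3.5 in plate [  0.1 -64.1  41.3]
lever_tip [[([355.0, 218.0], 0.79)], [([337.0, 254.0], 0.54)]]
[571.6  23.6 176.5] 120.7 in plate [-39.9  -2.6 141.5]
t 25.93 p [617.9 -30.1 235.4] xang 1.68 q6 -1.75 tool-shift [ 61.2  -4.2 172.2]
turn(world z) -0.0 about tool y 0.0
```

Both parts stand on the plate: the cylinder at plate (0, 78), the filter at (0, -64), both at the right height. Next is the lever: close the fingers, go behind the knob, descend and push.

arm_command --gripper 0 --pt "0 0 15 0" --pt "0 0 28 0" --pt "0 0 33 0" --pt "0 0 33 0" --pt "0 0 33 0" --pt "0 0 28 0" --pt "10 0 16 0" --pt "20 0 0 0" --pt "20 0 0 0" --pt "11 0 0 0" --pt "0 0 0 0" --pt "0 20 0 0" --pt "0 30 0 0" --pt "0 30 0 0" --pt "0 18 0 0" --pt "0 10 0 0" --pt "0 0 0 0"

```text
t: 27.35
ee_pos: [425.4, 9.7, 126.5]
orientation: [-1.152, -1.285, 1.291]
ft_force: [-0.4, -0.1, -0.1]
width: 0.4
```

```bash
python3 - <<'E'
from h import *
c=np.array([611,30.5,35]);p,M,o=tool();print(p,o["width"],R.from_euler("z",-.109).apply(p-c).round(1))
s=get_image("scene");cv2.imwrite("pics/s11.png",cv2.resize(s[150:350,230:430],None,fx=3,fy=3))
E
```

```text
[425.4178296    9.67626724 126.49533396] 0.43757521886752904 [-186.7   -0.5   91.5]
```

View pics/s11.png

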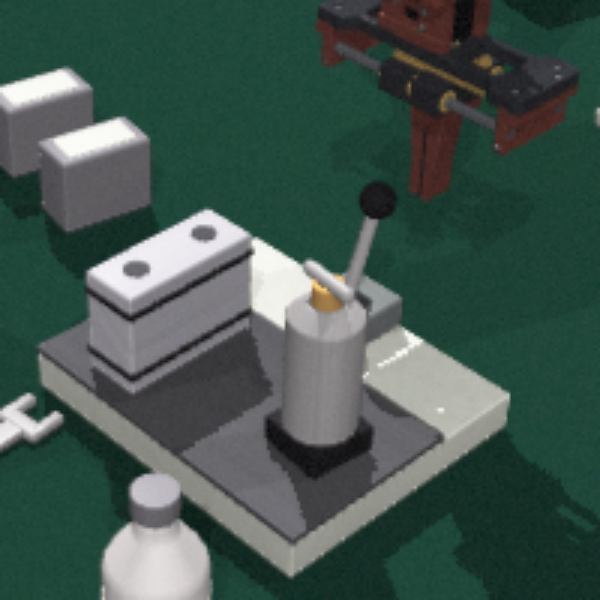

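Filter and cylinder stand side by side, and the fingers are behind the knob (crop 378,200). I push.

arm_command --pt "0 0 -10 0" --pt "0 0 -10 0" --pt "0 0 -8 0" --pt "0 0 -7 0" --pt "0 0 -7 0" --pt "0 0 -7 0" --pt "0 0 -7 0" --pt "0 0 -7 0" --pt "0 0 -7 0" --pt "0 0 -6 0" --pt "0 0 -4 0" --pt "0 0 0 0"

```text
t: 28.4
ee_pos: [507.5, 19.0, 128.8]
orientation: [-1.156, -1.29, 1.289]
ft_force: [-0.4, 0.7, -0.1]
width: 0.4
```

arm_command --pt "0 0 -2 0" --pt "0 0 -2 0" --pt "0 0 -1 0" --pt "0 0 0 0"

```text
t: 28.73
ee_pos: [511.5, 19.5, 128.8]
orientation: [-1.155, -1.289, 1.289]
ft_force: [0.3, -0.7, -0.7]
width: 0.3
```

arm_command --pt "0 0 -1.5 0" --pt "0 0 -1.5 0" --pt "0 0 0 0"

```text
t: 28.98
ee_pos: [514.8, 19.8, 128.9]
orientation: [-1.156, -1.289, 1.289]
ft_force: [-0.9, -0.5, -0.5]
width: 0.6
```

arm_command --pt "0 0 -1.5 0" --pt "0 0 -1.5 0" --pt "0 0 0 0"

```text
t: 29.23
ee_pos: [515.9, 20.0, 128.6]
orientation: [-1.153, -1.286, 1.291]
ft_force: [-6.3, -1.3, 3.9]
width: 0.6
```

arm_command --pt "0 0 -1 0" --pt "0 0 -1 0" --pt "0 0 0 0"

```text
t: 29.48
ee_pos: [516.2, 20.1, 128.5]
orientation: [-1.15, -1.284, 1.293]
ft_force: [-11.4, -1.2, 8.7]
width: 0.5
```

```bash
python3 - <<'E'
from h import *
c=np.array([611,30.5,35]);q=R.from_euler("z",-.109);p,M,o=tool();print(p,q.apply(p-c).round(1),np.round(o["ft_force"],1))
s=get_image("scene")
print([(np.round(d["at"],1).tolist(),round(d["conf"],2)) for d in tip_of("scene","lever_tip")])
for a in(.5,.6,.7,.8): print(a,proj("scene",c+q.inv().apply([-105+80*np.sin(a-.4),0,17+80*np.cos(a-.4)])))
cv2.imwrite("pics/s12.png",cv2.resize(s[150:350,230:430],None,fx=3,fy=3))
E
```

```text
[516.17109454  20.07455645 128.50564853] [-95.4  -0.   93.5] [-11.4  -1.2   8.7]
[([334.4, 227.9], 0.65)]
0.5 [[344.  221.1]]
0.6 [[341.2 223.1]]
0.7 [[338.5 225.3]]
0.8 [[335.8 227.9]]
```

The lever is at its stop: the force rises at TCP x ≈ -95 in the plate frame, and the knob pixel matches 0.8 rad. I back off, retreat, and take a final check.

arm_command --pt "0 0 8 0" --pt "0 0 20 0" --pt "0 0 30 0" --pt "0 -25 20 0" --pt "0 -35 0 0" --pt "0 -30 0 0" --pt "0 0 0 0" --pt "0 0 0 0" --pt "0 0 0 0"

```text
t: 30.33
ee_pos: [441.9, 11.9, 218.7]
orientation: [-1.156, -1.29, 1.289]
ft_force: [0.5, 0.1, -0.5]
width: 0.3
```

```bash
python3 - <<'E'
from h import *
c=np.array([611,30.5,35]);q=R.from_euler("z",-.109)
s=get_image("scene");t=get_image("top");cv2.imwrite("pics/s13.png",s[130:430,130:530])
for th in("cylinder_centre","filter_centre","lever_tip","flask","beaker","wrench"):
    a=[tip_of(k,th) for k in("scene","top")]
    print(th,[[(np.round(d["at"],0).tolist(),round(float(d["conf"]),2)) for d in x[:2]] for x in a], [q.apply(two(a[0][0]["at"],a[1][0]["at"])[0]-c).round(1)] if a[0] and a[1] else "")
print(tool()[0],np.round(get_obs()["ft_force"],1))
E
```

```text
cylinder_centre [[([336.0, 276.0], 0.89), ([399.0, 394.0], 0.61)], [([174.0, 235.0], 0.83), ([272.0, 261.0], 0.57)]] [array([ 87.4, 216.5, 196.4])]
filter_centre [[([288.0, 248.0], 0.68)], [([339.0, 257.0], 0.59)]] [array([ -2.1, -60.4,  43.4])]
lever_tip [[([335.0, 226.0], 0.44)], [([314.0, 290.0], 0.44)]] [array([-70.4,  -0.4,  97.1])]
flask [[([280.0, 370.0], 0.93)], [([257.0, 190.0], 0.93)]] [array([175.1, 113.2, -37.7])]
beaker [[([181.0, 244.0], 0.57)], [([437.0, 202.0], 0.88), ([259.0, 188.0], 0.34)]] [array([ 107. , -302.4,  -27.8])]
wrench [[([209.0, 306.0], 0.73)], [([342.0, 185.0], 0.94)]] [array([171.8, -90.7, -30.6])]
[441.94753699  11.8467276  218.86405918] [-0.3 -0.5  0.1]
```

The numbers agree. The cylinder's odd triple came from pairing with the red look-alike in the top view; its own pixels, (336,276) and (272,261), are unchanged.

```bash
python3 -c "
from workcell import *
print(close_job())"
```

```text
the job is handed in; nothing more can be done
None
```

I handed the job in at about 31 s of the 72 s allowed; no verdict came back. By my last measurements everything is where it should be.

**What I did:**
- **Cylinder:** I lifted it by the T-bar and rolled it up. It hung tilted and slipped out of the pads on the bench, but came to rest standing on its foot. I then gripped it by the barrel and set it down gently on the plate.
- **Filter:** I pushed it along its slot towards the robot with closed fingers, gripped it across the middle and stood it beside the cylinder.
- **Lever:** I pushed it over to its stop and backed the arm off.

**Last checks (positions in the plate frame, mm):**

| Item | Measured | Needed |
|---|---|---|
| Cylinder centre | (0, 78, 66), before the lever push | z between 61.5 and 73.5 |
| Filter centre | (-2, -60, 43) | z between 34 and 46 |
| Lever | knob seen where 0.8 rad puts it; force rose at the stop | above 0.65 rad |

- **Bystanders and arm:** The flask, beaker and wrench are within a few pixels of where they started. The force on the tool was near zero at the end, with the arm clear.
- **Cylinder after the lever push:** One cylinder reading disagreed because the top-view network ranked the red look-alike first. The silver cylinder's own pixels had moved by only a few pixels.
- **Not seen:** The last picture was over the viewing limit, so the final state was checked by numbers only.

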